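Uncover the tube, hang up its light guard and hold the tube aslant for viewing

ROBOT

A 7-joint arm with a two-finger parallel gripper is mounted at the origin on a cart in front of the work surface, level with it; the furniture and walls round the work are solid. World frame = base frame: x ahead of the robot, y to its left, z up, the work surface at z = 0. Lengths are in mm, angles in rad, forces in N, time in s.
With the tool pointing down it reaches from about 400 to 875 mm from the base axis. Payload 4.4 kg.
Tool frame: the origin (TCP) lies at the very end of the fingers, on their centre line; the grasp point (between the pads) lies 19 mm behind it; z points along the fingers, x is the direction in which the jaws open and shut, and the axes are right-handed (so a half turn about z gives the same grasp; the last joint's range is limited). The gripper opens to 85 mm and grips with 20 to 120 N. Pads are 22 mm wide; open, the fingers measure 114 mm over their backs; the gripper's body (76 mm by 85 mm) begins 54 mm behind the grasp point. The pads swing forward as they close: fully open they stand 13 mm farther back than shut.
Start: joints at [-1.216, 0.628, 0.038, 1.517, -0.027, 0.996, -0.02], TCP at [265.498, 593.32, 231.313] pointing down, gripper open.
Joint ranges: [-3.06, 3.06], [-0.37, 2.12], [-1.25, 1.32], [0.18, 2.47], [-1.1, 4.24], [0.23, 1.98], [-2.94, 2.94]. Speed limits (rad/s): [2.57, 2.57, 3.14, 3.14, 3.14, 3.14, 3.14].

INTERFACE

Orientations are given as [roll, pitch, yaw] about the fixed x, y, z axes, in that order (R = Rz(yaw) Ry(pitch) Rx(roll)).
In Python, from cell import ctrl, get_image, job, models gives the robot as it stands.
- The arm moves only by the tool move_arm, never from a script. Its argument "moves" is a list that holds one entry, the list of rows, each a list of 6 numbers: the shift along the tool's x, y, z in m, then the turn, a rotation vector about the tool's x, y, z in rad. A call has 1 to 20 rows; each row is the pose to reach, as a shift and turn from the pose commanded when the call began, along the tool's axes at that moment; what a row does not reach only later rows make up. A row lasts 1/8 s, in which the tool goes at most 62.5 mm and 10.7 degrees, less where a joint would pass 70% of its speed; a pose out of reach is approached as far as the arm can. A call with a gripper value outside its range is refused whole. "jaw" is the opening, from 0 (shut) to 1 (fully open), set as the call begins (left out, the last holds). The fingers move at their own pace and stop on an object; the grip force is fixed at half the most. Time passes only in rows, so rows that repeat a pose let the fingers close. It gives the time, the measured TCP pose, the force and the opening at its end, in the units of the state.
- ctrl.read_state(): the state, without advancing time (a new reading comes with each control period).
- get_image(name): name is "scene" or "side" or "wrist"; returns a dict with "color" (480x640x3 uint8, blue, green, red), "fov_y" (degrees; the focal length in pixels is half the picture's height over the tangent of half this angle, whatever the lens; pixels are square), "cx", "cy" (the principal point, pixels), "origin" and "orientation" of the camera in the world; the wrist camera has in their place "hand_eye" (4x4, takes a point from camera to tool coordinates, whose origin is the TCP and whose axes are the tool frame's). Camera axes: x right, y up, looking along -z (the intrinsics and any distortion apply to the point x, -y, -z); pixel columns grow to the right and rows downward; lengths in mm; the calibration is good to about 2 mm. A picture is of the moment at which its call begins: read the wrist's pose just before it. There is no depth.
- job.finish_job(): hands the job in, once; it reports no verdict.
Trained networks look in the newest picture that a camera, given by its name, has taken for a name from the list of things; names that differ only in an ending like _2 or _b are one class to them, and where a whole thing is asked for, a point or a joint stands for the part that bears it (a point fixed in the world has none). Each returns a list of dicts, best first, with "score" (0 to 1); they miss things now and then, are a little off and sometimes report something else, mostly with a low value. They report only what shows in the picture. A call takes as long as a camera call. They do not tell look-alikes from the thing itself.
- models.cut_out(camera, thing): "pixels" (480x640 bool, what is visible of it) and "uv" ([column, row] in pixels, amid what is visible of it).
- models.place_of(camera, thing): "uv" ([column, row] in pixels: a listed point, or the origin of a listed thing).
The state is a dict: "clock": time; "qpos": joint angles; "qd": joint speeds; "tau": joint torques, N m; "eef_pos": TCP position; "tool_rot": TCP orientation; "force": force on the tool from outside, world axes, zero at the start; "torque": the same for the moment, N m; "width": finger opening in mm.
Only numpy, scipy, OpenCV 4.12 (cv2) and the standard library are available. Lean on these libraries where they do the work, as an engineer would, in place of code of your own. Each camera call takes 0.05 s, during which the arm holds its last target.

TASK

Lift the amber light guard off the green tube block by its black fin and hang it astride the horizontal steel bar, released and hanging by itself. Then draw the blue-capped tube out of the block, tilt it to about 45 degrees with its cap the higher end, and finish still holding it there in the gripper, still and clear of everything, with the middle of the tube at least 20 cm above the worktop; leave the guard on the bar and do not disturb the tape roll, the tip box or the marker.

Things in the scene. Friction and masses are not known exactly. Their poses are not given: they have to be found in the camera images.
- tube_block: Green plastic block, 74 x 120 x 70 mm high, fixed. Origin at the centre of its underside, y along its 120 mm side. In the middle of its top is a square well: the tube stands in it 50 mm deep with 1 to 2 mm of play. Two low lips (upper edge 75 mm above the worktop) along the long sides keep the guard in place. A small empty well is 48 mm to either side of the tube.
- guard_fin (a point): Centre of the guard's black grip fin: 14 mm thick along x, 48 mm long along y, 28 mm high, so its upper edge is 14 mm above this point; a 20 mm wide strip lies below it. The guard's lower edge is 97 mm below this point. At the start this point is 167 mm above the worktop, the guard standing on the block, its y along the block's y.
- guard_ridge (a point): Inside of the guard's ridge, 18 mm below guard_fin, same axes (z up, y along ridge and fin). The guard is a loose rigid amber hood, 90 g, like a house without end walls: two flanks 3 mm thick, 68 mm long, 60 mm apart outside, and a roof sloping 45 degrees. It stands astride the tube, whose cap reaches 50 mm above its lower edge: raise it straight up by more before moving aside.
- rail: Fixed steel bar, horizontal along this body's y, 12 mm in diameter, axis 125 mm above the worktop, between two posts (16 mm in diameter, on 70 mm round feet) at y = -100 and +100 mm. Origin on the worktop below its middle. The guard hangs on it between the posts, a flank on each side, ridge along the bar, either way round: guard_fin is then about 152 mm above the worktop.
- tube_cap (a point): Centre of the blue screw cap of the tube, 22 mm in diameter, 13 mm high, fixed to the tube. At the start the tube stands upright in the block, this point about 114 mm above the worktop, under the guard. Axes as tube_mid.
- tube_mid (a point): Point on the tube's axis half-way along it, 53.5 mm from tube_cap. Loose clear, whitish tube, 120 mm long, barrel 17 mm in diameter, conical tip, about 20 g. Its y axis runs from cap to tip (down while it stands in the block). On its -z side a small foot, 30 mm from here towards the tip, stands out 11 mm from the axis.
- tape: Roll of beige masking tape lying flat, 105 mm across, 24 mm high, loose, a bystander. Origin at the centre of its underside.
- tip_box: Pipette tip box with a pink band, 96 x 126 x 62 mm, loose, a bystander. Origin at the centre of its underside.
- marker: Marker pen with black cap, 12 x 138 x 14 mm, lying along its y axis, loose, a bystander. Origin at the centre of its underside.
There are look-alikes about, which are no part of the job. Leave any yellow look-alike of the part that bears guard_fin alone.

How it is judged (in metres and radians):
On the way, in this order (a step that is already met when the one before it is completed fails the run):
1. the guard hangs by itself astride the bar, let go (contact force between guard and rail above 0.2 N and contact force between guard and the fingers below 0.05 N and z of guard_fin in the frame of rail between 0.14 and 0.165 m and x of guard_fin in the frame of rail between -0.02 and 0.02 m and angle between the y axis of guard_fin and the y axis of rail, either way round below 0.35 rad and angle between guard_fin's own z axis and vertical below 0.35 rad and contact force between guard and tube below 0.05 N and distance of tube_mid from where it was at the start of the episode below 0.03 m), for 0.3 s.
2. the tube is drawn right out of the block, held in the gripper (z of tube_mid in the frame of tube_block above 0.135 m and contact force between tube and the fingers above 0.5 N), for 0.1 s.
At the end, for the whole second after the job is handed in: The guard hangs untouched astride the bar, upright within 20 degrees and with its ridge along the bar within 20 degrees; the gripper holds the tube still, touching neither block, bar nor guard, its axis 25 to 65 degrees from vertical with the cap end up, its middle at least 195 mm above the worktop (height (world z) of tube_mid above 0.195 m and angle between tube_mid's own y axis and vertical between 2.007 and 2.705 rad and contact force between tube and the fingers above 0.5 N and linear speed of tube below 0.03 m/s and contact force between tube and tube_block below 0.05 N and contact force between tube and rail below 0.05 N and contact force between tube and guard below 0.05 N and contact force between guard and the arm below 0.05 N and contact force between guard and the fingers below 0.05 N and contact force between guard and rail above 0.2 N and z of guard_fin in the frame of rail between 0.14 and 0.165 m and x of guard_fin in the frame of rail between -0.02 and 0.02 m and angle between the y axis of guard_fin and the y axis of rail, either way round below 0.35 rad and angle between guard_fin's own z axis and vertical below 0.35 rad); the arm keeps its last pose, push and grip.
It fails at once if the tape roll is disturbed (distance of tape from where it was at the start of the episode above 0.03 m).
It fails at once if the tip box is disturbed (distance of tip_box from where it was at the start of the episode above 0.03 m).
It fails at once if the marker is disturbed (distance of marker from where it was at the start of the episode above 0.03 m).
It also fails if it takes over 64 s, if anything falls off the work surface, if the arm or the gripper's body presses on something with over 40 N, if the wrist force passes 120 N, or if a joint passes its speed limit or range.

## Working session

There is one attempt and no reset: what is moved stays moved. The work goes in short steps, Python scripts to look and compute and a tool call to move; the robot and the scene stay as the last step left them, time stands still between calls to the robot, and variables do not carry over. Pictures are saved under pics/ and viewed, and the job is handed in when it is done.

Besides the shell and the picture viewer there is one more tool, called after "Call:" as name(argument=value, ...) on one line, values as JSON. move_arm: Moves the arm, as the interface text tells. Its arguments: {"type":"object","properties":{"moves":{"type":"array","items":{"type":"array","items":{"type":"array","items":{"type":"number"}}}},"jaw":{"type":"number"}},"required":["moves"]}

```bash
ls; mkdir -p pics; cat > h.py <<'E'
import numpy as np, cv2
from scipy.spatial.transform import Rotation as R
from cell import ctrl, get_image, job, models
E
python3 - <<'E'
from h import *
s=ctrl.read_state(); print(s)
for n in ["scene","side","wrist"]:
    im=get_image(n); cv2.imwrite(f"pics/{n}0.png",im["color"])
    print({k:v for k,v in im.items() if k!="color"})
E
```

```text
pics
{'clock': 0.0, 'qpos': array([-1.21581356,  0.62934847,  0.03848857,  1.5183628 , -0.02696244,
        0.99630662, -0.01997401]), 'qd': array([-0.00056672,  0.00030562,  0.0002896 ,  0.00213529,  0.00065029,
       -0.00031939,  0.00137467]), 'tau': array([ 3.88884891e-04, -5.63403511e+01,  1.22620605e+00, -1.93445992e+01,
        1.10840620e-02,  1.08300606e-02, -6.90505615e-06]), 'eef_pos': array([265.2621619 , 592.72604892, 230.39010738]), 'tool_rot': array([3.14150854e+00, 1.90463220e-03, 1.15002231e+00]), 'force': array([0.38900672, 0.76379586, 0.92919503]), 'torque': array([ 0.02922786,  0.03412235, -0.0360163 ]), 'width': 85.00123206689797}
{'fov_y': 50.16544590221667, 'cx': 307.0817826203297, 'cy': 239.9170070656841, 'origin': array([ 155.49932801, -220.39512575,  792.43023629]), 'orientation': array([ 0.70901648,  0.01512642, -0.74585888])}
{'fov_y': 47.34997896127267, 'cx': 317.86017741425826, 'cy': 238.9784969203677, 'origin': array([  21.49355065, -505.28233156,  469.5132498 ]), 'orientation': array([ 1.18125744, -0.01779716, -0.63541376])}
{'fov_y': 69.88339113331203, 'cx': 318.4296463750066, 'cy': 240.14154128615573, 'hand_eye': array([[ 9.99999894e-01,  2.59980193e-04,  3.81054160e-04,
        -6.20223258e-01],
       [ 3.58393130e-04, -9.57942780e-01, -2.86959059e-01,
        -7.32949890e+01],
       [ 2.90424410e-04,  2.86959165e-01, -9.57942771e-01,
        -1.42259845e+02],
       [ 0.00000000e+00,  0.00000000e+00,  0.00000000e+00,
         1.00000000e+00]])}
```

View pics/scene0.png

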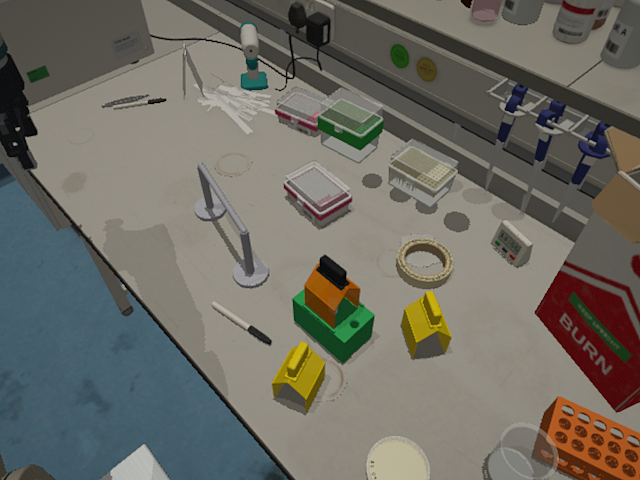

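View pics/side0.png

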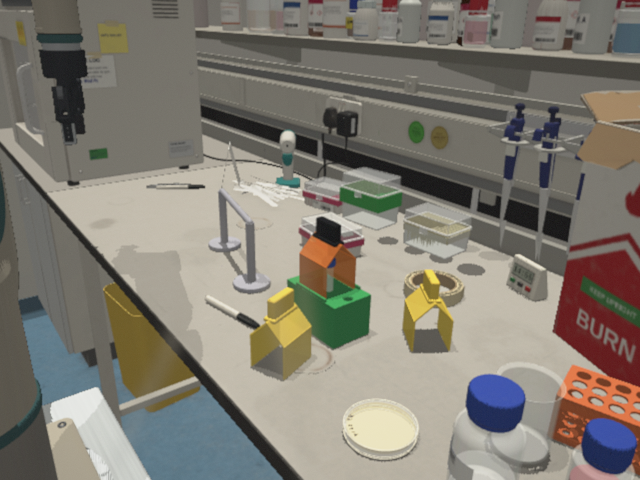

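View pics/wrist0.png

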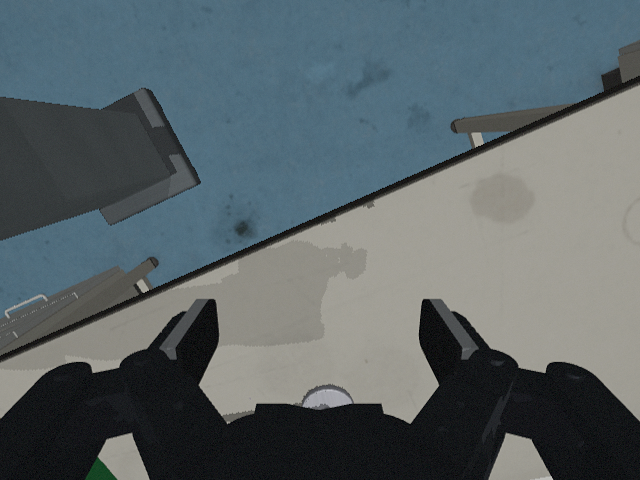

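The scene shows one amber guard with a black fin on the green block (scene px ~335,285). There are two yellow look-alikes, at (300,375) and (427,325), which I'll leave alone. The rail is at (228,225), the tape at (425,262), the tip box candidate at (318,192) and the marker at (242,323).

```bash
cat >> h.py <<'E'
def cam(im,tcp=None):
    f=240/np.tan(np.radians(im["fov_y"]/2))
    if "origin" in im: o=np.array(im["origin"]); Rm=R.from_euler("xyz",im["orientation"]).as_matrix()
    else:
        p,r=tcp; T=np.array(im["hand_eye"]); Rt=R.from_euler("xyz",r).as_matrix()
        o=np.array(p)+Rt@T[:3,3]; Rm=Rt@T[:3,:3]
    return dict(f=f,cx=im["cx"],cy=im["cy"],o=o,R=Rm)
def ray(c,uv):
    d=np.array([(uv[0]-c["cx"])/c["f"],-(uv[1]-c["cy"])/c["f"],-1.]); d=c["R"]@d; return c["o"],d/np.linalg.norm(d)
def proj(c,P):
    q=(np.atleast_2d(P)-c["o"])@c["R"]; return np.c_[c["cx"]+c["f"]*q[:,0]/-q[:,2], c["cy"]+c["f"]*q[:,1]/q[:,2]]
def atz(c,uv,z):
    o,d=ray(c,uv); return o+d*(z-o[2])/d[2]
def tri(rs):
    A=sum(np.eye(3)-np.outer(d,d) for o,d in rs); b=sum((np.eye(3)-np.outer(d,d))@o for o,d in rs)
    p=np.linalg.solve(A,b); return p,[np.linalg.norm(np.cross(p-o,d)) for o,d in rs]
E
python3 - <<'E'
from h import *
np.set_printoptions(precision=1,suppress=True)
C={n:cam(get_image(n)) for n in["scene","side"]}
for t in["tube_block","guard_fin","guard_ridge","rail","tube_cap","tube_mid","tape","tip_box","marker"]:
    for n in C:
        for r in models.place_of(n,t)[:3]:
            z={"guard_fin":167,"guard_ridge":149,"tube_cap":114,"tube_mid":60.5}.get(t,0)
            print(t,n,round(r["score"],2),np.array(r["uv"]),atz(C[n],r["uv"],z))
E
```

```text
tube_block scene 0.76 [335.4 326.1] [507.6 104.1   0. ]
tube_block side 0.75 [328.1 325.4] [500.5 102.    0. ]
tube_block side 0.49 [231.6 315.8] [386.2 218.5   0. ]
guard_fin scene 0.94 [429.5 308. ] [552.9 -35.6 167. ]
guard_fin scene 0.79 [330.  271.4] [495.1 109.6 167. ]
guard_fin scene 0.61 [299.4 361.2] [360.3  30.3 167. ]
guard_fin side 0.9 [281.7 298.8] [321.6 -37.5 167. ]
guard_fin side 0.8 [431.9 289.7] [ 481.8 -120.2  167. ]
guard_ridge scene 0.92 [297.8 365.6] [360.2  34.2 149. ]
guard_ridge scene 0.84 [331.5 280.3] [494.5 105.2 149. ]
guard_ridge scene 0.69 [431.  312.4] [559.9 -36.6 149. ]
guard_ridge side 0.8 [282.8 314.3] [320.3 -41.6 149. ]
guard_ridge side 0.62 [432.3 294.3] [ 500.3 -106.2  149. ]
guard_ridge side 0.59 [327.9 239.5] [501.1 109.5 149. ]
rail scene 0.56 [231.  238.9] [496.9 396.2   0. ]
rail scene 0.26 [421.8 267.3] [722.   82.6   0. ]
rail side 0.57 [236.4 261.6] [497.  405.4   0. ]
tube_cap side 0.5 [325.1 257.7] [503.9 119.  114. ]
tube_mid scene 0.63 [424.6 266.3] [684.2  57.5  60.5]
tube_mid side 0.58 [330.4 291.5] [504.4 103.5  60.5]
tape scene 0.69 [422.  267.8] [721.3  81.6   0. ]
tape side 0.75 [432.1 293. ] [726.4  83.1   0. ]
tip_box scene 0.24 [423.5 265.9] [727.1  82.5   0. ]
tip_box side 0.87 [327.1 247.4] [695.2 360.3   0. ]
marker scene 0.73 [239.6 327. ] [382.1 219.7   0. ]
marker side 0.96 [231.1 314.4] [387.7 223.1   0. ]
```

```bash
python3 - <<'E'
from h import *
a=cv2.imread("pics/scene0.png")[150:390,180:400]; b=cv2.imread("pics/side0.png")[180:360,190:400]
cv2.imwrite("pics/c1.png",cv2.resize(a,None,fx=2.5,fy=2.5,interpolation=cv2.INTER_CUBIC)); cv2.imwrite("pics/c2.png",cv2.resize(b,None,fx=3.3,fy=3.3,interpolation=cv2.INTER_CUBIC))
E
```

```text
(no output)
```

View pics/c1.png

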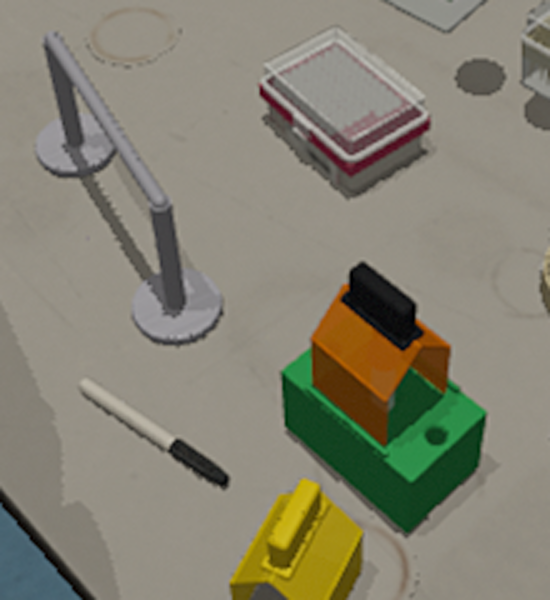

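View pics/c2.png

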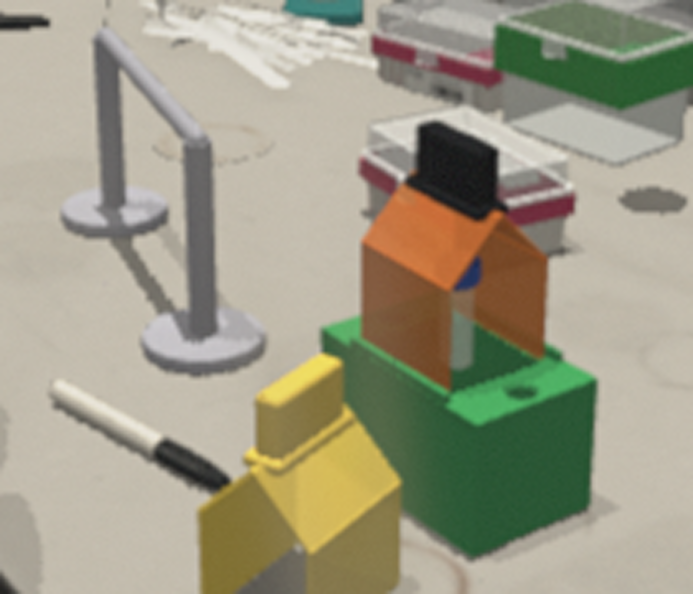

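```bash
python3 - <<'E'
from h import *
from scipy.optimize import least_squares
np.set_printoptions(precision=2,suppress=True)
C={n:cam(get_image(n)) for n in["scene","side"]}
s1=lambda u,v:(180+u/2.5,150+v/2.5); s2=lambda u,v:(190+u/3.3,180+v/3.3)
# rail
for nm,a,b in[("far",s1(52,38),s2(103,35)),("near",s1(160,203),s2(200,140))]:
    print("rail",nm,tri([ray(C["scene"],a),ray(C["side"],b)]),atz(C["scene"],a,125),atz(C["side"],b,125))
# feet centres
for nm,a,b in[("far",s1(76,145),s2(114,210)),("near",s1(176,304),s2(203,338))]:
    print("foot",nm,atz(C["scene"],a,4),atz(C["side"],b,4))
# block: local corners: x±37,y±60
obs=[("scene",s1(407,530),0,0),("side",s2(472,555),0,0),("side",s2(590,508),1,0),("scene",s1(478,456),1,0),("side",s2(595,380),1,70),("scene",s1(485,412),1,70),("scene",s1(284,370),2,70),("scene",s1(288,415),2,0)]
def loc(k): return {0:(-37,-60),1:(37,-60),2:(-37,60)}[k]
def w(p,l,z):
    c,s=np.cos(p[2]),np.sin(p[2]); return np.array([p[0]+c*l[0]-s*l[1],p[1]+s*l[0]+c*l[1],z])
def f(p): return np.concatenate([proj(C[n],w(p,loc(k),z))[0]-uv for n,uv,k,z in obs])
r=least_squares(f,[505,103,0]); print("block",r.x,r.fun)
for n,o in(("scene",s1),("side",s2)):
    im=cv2.imread(f"pics/{n}0.png")
    for z in(0,70):
        q=[tuple(int(v*8) for v in proj(C[n],w(r.x,l,z))[0]) for l in[(-37,-60),(37,-60),(37,60),(-37,60)]]
        for i in range(4): cv2.line(im,q[i],q[(i+1)%4],(255,0,255),1,cv2.LINE_AA,3)
    # guard lower edge z=70, eaves z=70+?, fin box
    fin=[(x,y) for x,y in((-7,-24),(7,-24),(7,24),(-7,24))]
    for z in(153,181):
        q=[tuple(int(v*8) for v in proj(C[n],w(r.x,l,z))[0]) for l in fin]
        for i in range(4): cv2.line(im,q[i],q[(i+1)%4],(0,255,255),1,cv2.LINE_AA,3)
    x0,y0=(280,240) if n=="scene" else (270,200)
    cv2.imwrite(f"pics/o_{n}.png",cv2.resize(im[y0:y0+140,x0:x0+120],None,fx=4,fy=4,interpolation=cv2.INTER_NEAREST))
a=cv2.imread("pics/o_scene.png");b=cv2.imread("pics/o_side.png");cv2.imwrite("pics/o.png",cv2.resize(np.hstack([a,b]),(800,467)))
E
```

```text
rail far (array([515.73, 493.99, 124.82]), [np.float64(0.7298495882678803), np.float64(0.7298495882679985)]) [516.3 493.5 125. ] [514.8  493.76 125.  ]
rail near (array([471.4 , 297.69, 124.32]), [np.float64(0.7894224683896585), np.float64(0.7894224683895749)]) [470.36 297.51 125.  ] [471.25 295.82 125.  ]
foot far [516.28 493.88   4.  ] [516.68 494.61   4.  ]
foot near [471.81 300.62   4.  ] [471.51 299.84   4.  ]
block [503.12 107.     0.01] [-0.53  0.02 -0.41 -0.41  0.05 -1.32  0.5   2.9   0.93 -1.34  1.11 -1.15
 -0.66 -1.98 -0.86  2.09]
```

View pics/o.png

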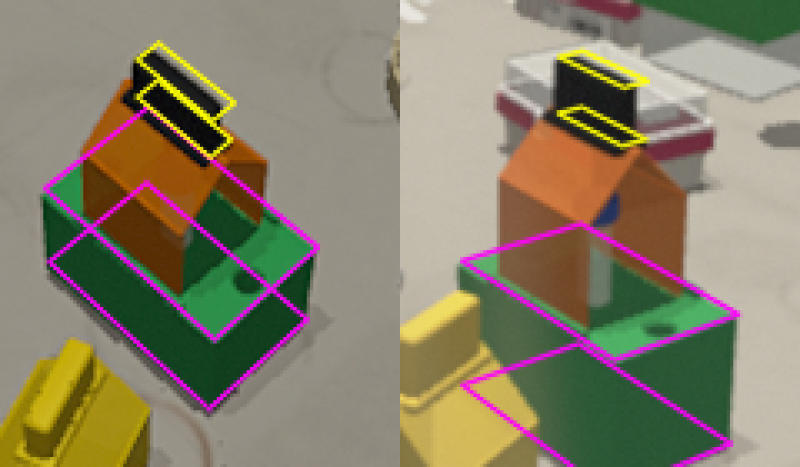

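```bash
cat >> h.py <<'E'
def go(p,rpy):
    s=ctrl.read_state(); R0=R.from_euler("xyz",s["tool_rot"])
    d=R0.inv().apply(np.array(p)-s["eef_pos"])/1000; rv=(R0.inv()*R.from_euler("xyz",rpy)).as_rotvec()
    print("row",np.round(d,4),np.round(rv,4),"mm",np.linalg.norm(d)*1000,"deg",np.degrees(np.linalg.norm(rv)))
E
python3 - <<'E'
from h import *
go([501,108,262],[np.pi,0,0.01])
C={n:cam(get_image(n)) for n in["scene","side"]}
for n,uv in [("scene",(429.5,308)),("scene",(299.4,361.2)),("side",(431.9,289.7)),("side",(281.7,298.8))]: print(n,atz(C[n],uv,97))
E
```

```text
row [-0.3468  0.4132 -0.0307] [-0.   -0.    1.14] mm 540.3046911809255 deg 65.31691165517488
scene [597.3384137  -14.88451541  97.        ]
scene [383.21588001  58.40709554  97.        ]
side [588.27217283 -31.13776492  97.        ]
side [391.05717134  70.73230027  97.        ]
```

Call:
move_arm(moves=[[[-0.02, 0.024, -0.02, 0, 0, 0.07], [-0.055, 0.065, -0.031, 0, 0, 0.19], [-0.09, 0.107, -0.031, 0, 0, 0.31], [-0.125, 0.149, -0.031, 0, 0, 0.43], [-0.16, 0.191, -0.031, 0, 0, 0.55], [-0.195, 0.232, -0.031, 0, 0, 0.67], [-0.23, 0.274, -0.031, 0, 0, 0.79], [-0.265, 0.316, -0.031, 0, 0, 0.9], [-0.3, 0.357, -0.031, 0, 0, 1.01], [-0.33, 0.393, -0.031, 0, 0, 1.1], [-0.347, 0.413, -0.031, 0, 0, 1.14], [-0.347, 0.413, -0.031, 0, 0, 1.14], [-0.347, 0.413, -0.031, 0, 0, 1.14], [-0.347, 0.413, -0.031, 0, 0, 1.14], [-0.347, 0.413, -0.031, 0, 0, 1.14]]], jaw=1)

```text
clock: 3.22
eef_pos: [500.4, 109.0, 262.3]
tool_rot: [-3.141, 0.0, 0.012]
force: [-0.7, 0.4, -0.1]
width: 85.6
```

```bash
python3 - <<'E'
from h import *
np.set_printoptions(precision=3,suppress=True)
s=ctrl.read_state(); im=get_image("wrist"); c=cam(im,(s["eef_pos"],s["tool_rot"])); print(s["clock"],s["eef_pos"],s["tool_rot"],s["qpos"])
for t,z in(("guard_fin",167),("guard_ridge",149),("tube_block",0)):
    for r in models.place_of("wrist",t): print(t,r["score"],r["uv"],atz(c,r["uv"],z))
v=im["color"].copy()
for z in(181,153):
    q=[tuple(int(a*8) for a in proj(c,[501+x,108+y,z])[0]) for x,y in((-7,-24),(7,-24),(7,24),(-7,24))]
    for i in range(4): cv2.line(v,q[i],q[(i+1)%4],(0,255,255),1,cv2.LINE_AA,3)
cv2.imwrite("pics/w1.png",v)
E
```

```text
3.225 [500.36  108.96  262.264] [-3.141  0.     0.012] [-0.553  0.417  0.403  1.866 -0.205  0.899 -0.04 ]
guard_fin 0.8 [196.6, 267.0] [409.962  88.56  167.   ]
guard_fin 0.72 [316.2, 245.2] [498.234 106.517 167.   ]
guard_fin 0.59 [414.2, 338.8] [576.387  29.93  167.   ]
guard_ridge 0.79 [318.3, 237.3] [499.728 107.268 149.   ]
guard_ridge 0.72 [215.8, 101.9] [427.547 204.159 149.   ]
guard_ridge 0.6 [200.1, 259.8] [406.52   87.637 149.   ]
guard_ridge 0.57 [410.1, 332.3] [578.204  24.661 149.   ]
tube_block 0.72 [319.3, 205.8] [500.805 103.123   0.   ]
```

View pics/w1.png

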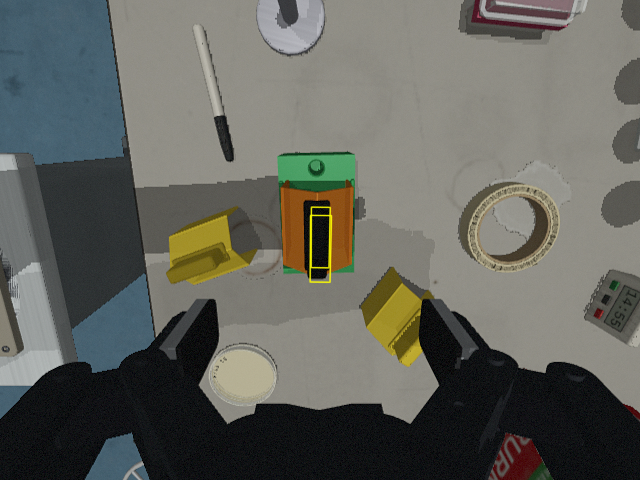

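The wrist view shows the amber guard's black fin at px (317,240), with its block under it. The yellow look-alikes are at (205,250) and (405,320). The fin works out at about (498.7, 109), yaw about 0.

```bash
python3 - <<'E'
from h import *
go([498.7,109,157.5],[np.pi,0,0.0])
E
```

```text
row [-0.0019 -0.0008  0.1048] [-0.0001  0.0001  0.0106] mm 104.80636791334095 deg 0.6053310573338522
```

Call:
move_arm(moves=[[[-0.002, -0.001, 0.01, 0, 0, 0.01], [-0.002, -0.001, 0.025, 0, 0, 0.01], [-0.002, -0.001, 0.04, 0, 0, 0.01], [-0.002, -0.001, 0.055, 0, 0, 0.01], [-0.002, -0.001, 0.07, 0, 0, 0.01], [-0.002, -0.001, 0.085, 0, 0, 0.01], [-0.002, -0.001, 0.095, 0, 0, 0.01], [-0.002, -0.001, 0.102, 0, 0, 0.01], [-0.002, -0.001, 0.105, 0, 0, 0.01], [-0.002, -0.001, 0.105, 0, 0, 0.01], [-0.002, -0.001, 0.105, 0, 0, 0.01], [-0.002, -0.001, 0.105, 0, 0, 0.01]]])

```text
clock: 4.92
eef_pos: [498.9, 108.9, 157.6]
tool_rot: [-3.141, -0.001, 0.0]
force: [-0.6, -0.3, 0.1]
width: 85.5
```

```bash
python3 - <<'E'
from h import *
for n in("wrist","side"):
    im=get_image(n)["color"]; cv2.imwrite(f"pics/{n}2.png",im)
a=cv2.imread("pics/wrist2.png")[150:450,150:500]; b=cv2.imread("pics/side2.png")[180:360,220:430]
cv2.imwrite("pics/p2.png",np.hstack([cv2.resize(a,(400,343)),cv2.resize(b,(400,343))]))
E
```

```text
(no output)
```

View pics/p2.png

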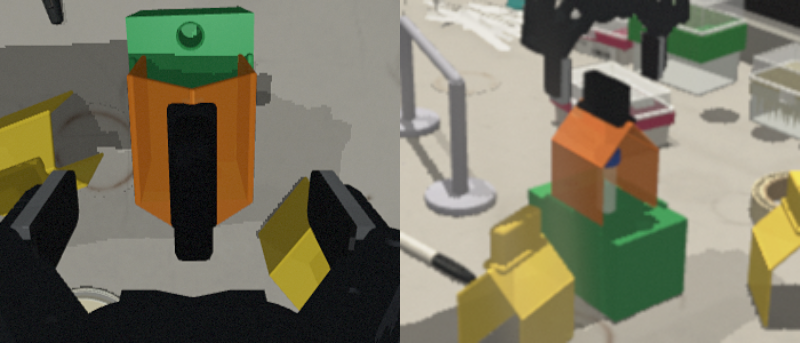

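The fin is centred between the open fingers, so I'm closing.

Call:
move_arm(moves=[[[0, 0, 0, 0, 0, 0], [0, 0, 0, 0, 0, 0], [0, 0, 0, 0, 0, 0], [0, 0, 0, 0, 0, 0], [0, 0, 0, 0, 0, 0], [0, 0, 0, 0, 0, 0], [0, 0, 0, 0, 0, 0], [0, 0, 0, 0, 0, 0]]], jaw=0)

```text
clock: 6.02
eef_pos: [498.9, 108.9, 157.4]
tool_rot: [-3.141, -0.0, 0.0]
force: [0.7, -1.1, 2.6]
width: 12.9
```

Call:
move_arm(moves=[[[0, 0, -0.004, 0, 0, 0], [0, 0, -0.012, 0, 0, 0], [0, 0, -0.022, 0, 0, 0], [0, 0, -0.034, 0, 0, 0], [0, 0, -0.046, 0, 0, 0], [0, 0, -0.058, 0, 0, 0], [0, 0, -0.07, 0, 0, 0], [0, 0, -0.082, 0, 0, 0], [0, 0, -0.094, 0, 0, 0], [0, 0, -0.104, 0, 0, 0], [0, 0, -0.11, 0, 0, 0], [0, 0, -0.112, 0, 0, 0], [0, 0, -0.112, 0, 0, 0]]])

```text
clock: 7.65
eef_pos: [498.6, 108.9, 269.2]
tool_rot: [3.142, 0.0, 0.0]
force: [0.6, 0.0, -1.2]
width: 13.1
```

```bash
python3 - <<'E'
from h import *
for n in("wrist","side"):
    im=get_image(n)["color"]; cv2.imwrite(f"pics/{n}3.png",im)
a=cv2.imread("pics/wrist3.png")[100:450,150:500]; b=cv2.imread("pics/side3.png")[100:340,200:440]
cv2.imwrite("pics/p3.png",np.hstack([cv2.resize(a,(400,400)),cv2.resize(b,(400,400))]))
go([493.8,397,268],[np.pi,0,-0.226])
E
```

```text
row [-0.0047 -0.2882  0.0009] [0.0003 0.0007 0.226 ] mm 288.20975586378796 deg 12.948519351774305
```

View pics/p3.png

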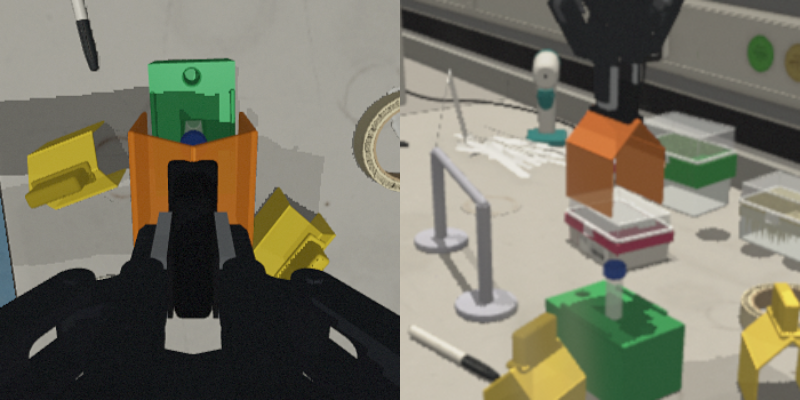

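The guard is held upright and the tube still stands in the block. I'm carrying the guard to the bar.

Call:
move_arm(moves=[[[0, -0.006, 0, 0, 0, 0.005], [0, -0.02, 0, 0, 0, 0.015], [-0.001, -0.04, 0, 0, 0, 0.03], [-0.001, -0.065, 0, 0, 0, 0.05], [-0.002, -0.09, 0, 0, 0, 0.07], [-0.002, -0.115, 0, 0, 0, 0.09], [-0.003, -0.14, 0, 0, 0, 0.11], [-0.003, -0.165, 0, 0, 0, 0.13], [-0.004, -0.19, 0, 0, 0, 0.15], [-0.004, -0.215, 0, 0, 0, 0.17], [-0.005, -0.24, 0, 0, 0, 0.19], [-0.005, -0.26, 0, 0, 0, 0.205], [-0.005, -0.276, 0, 0, 0, 0.216], [-0.005, -0.285, 0, 0, 0, 0.224], [-0.005, -0.288, 0, 0, 0, 0.226], [-0.005, -0.288, 0, 0, 0, 0.226], [-0.005, -0.288, 0, 0, 0, 0.226]]])

```text
clock: 9.88
eef_pos: [494.0, 396.0, 269.5]
tool_rot: [3.141, -0.0, -0.227]
force: [0.0, 0.1, -0.2]
width: 12.9
```

```bash
python3 - <<'E'
from h import *
im={}
for n in("wrist","side","scene"):
    im[n]=get_image(n)["color"]
a=im["wrist"][0:480,120:520];b=im["side"][100:340,160:360];c=im["scene"][90:330,140:340]
cv2.imwrite("pics/p4.png",np.hstack([cv2.resize(x,(266,320)) for x in(a,b,c)]))
s=ctrl.read_state();print(s["eef_pos"],s["tool_rot"])
E
```

```text
[493.93449449 396.36960915 269.46432898] [-3.14149670e+00 -1.08775756e-04 -2.26802129e-01]
```

View pics/p4.png

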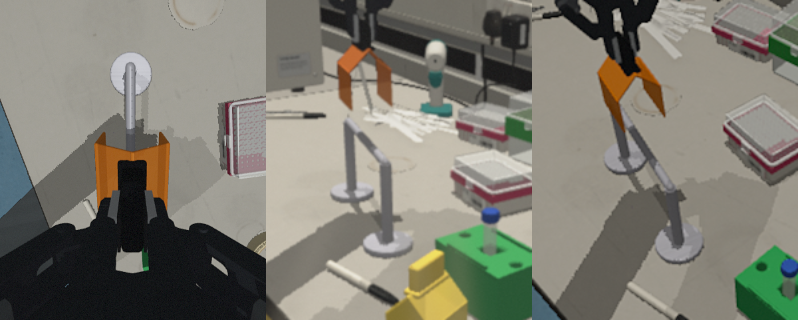

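The bar lines up under the guard's ridge in the wrist view, so I'm lowering it.

Call:
move_arm(moves=[[[0, 0, 0.006, 0, 0, 0], [0, 0, 0.016, 0, 0, 0], [0, 0, 0.028, 0, 0, 0], [0, 0, 0.04, 0, 0, 0], [0, 0, 0.052, 0, 0, 0], [0, 0, 0.064, 0, 0, 0], [0, 0, 0.076, 0, 0, 0], [0, 0, 0.088, 0, 0, 0], [0, 0, 0.1, 0, 0, 0], [0, 0, 0.11, 0, 0, 0], [0, 0, 0.118, 0, 0, 0], [0, 0, 0.122, 0, 0, 0], [0, 0, 0.124, 0, 0, 0], [0, 0, 0.124, 0, 0, 0], [0, 0, 0.124, 0, 0, 0]]])

```text
clock: 11.9
eef_pos: [493.9, 397.0, 145.7]
tool_rot: [-3.141, -0.0, -0.226]
force: [0.4, -0.7, -0.8]
width: 13.3
```

```bash
python3 - <<'E'
from h import *
im={}
for n in("wrist","side","scene"):
    im[n]=get_image(n)["color"]
a=im["wrist"][0:480,120:520];b=im["side"][140:300,180:313];c=im["scene"][120:300,150:300]
cv2.imwrite("pics/p5.png",np.hstack([cv2.resize(x,(266,320)) for x in(a,b,c)]))
s=ctrl.read_state();print(s["eef_pos"],s["tool_rot"],s["force"])
E
```

```text
[493.81856715 396.94402282 145.55289297] [-3.14121423e+00 -2.33657690e-04 -2.26024708e-01] [-0.14047623 -0.35958619 -0.85622836]
```

View pics/p5.png

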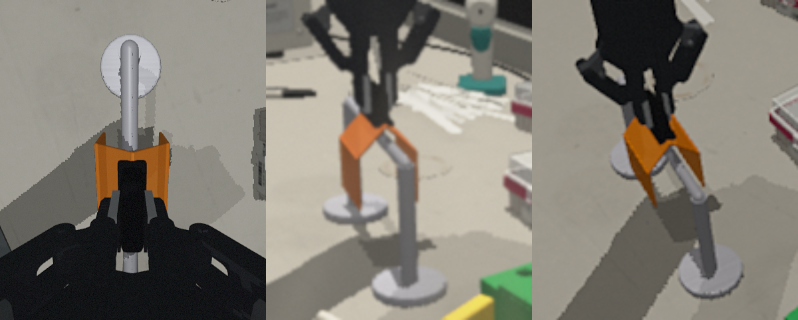

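The guard is astride the bar and about 3 mm above its seat. I'll lower it the rest of the way until it touches.

Call:
move_arm(moves=[[[0, 0, 0.001, 0, 0, 0], [0, 0, 0.002, 0, 0, 0], [0, 0, 0.003, 0, 0, 0], [0, 0, 0.003, 0, 0, 0], [0, 0, 0.003, 0, 0, 0]]])

```text
clock: 12.68
eef_pos: [493.2, 397.2, 142.8]
tool_rot: [-3.141, 0.001, -0.226]
force: [-3.0, 0.0, 5.8]
width: 12.9
```

Contact at 5.8 N, so I'm releasing.

Call:
move_arm(moves=[[[0, 0, 0, 0, 0, 0], [0, 0, 0, 0, 0, 0], [0, 0, 0, 0, 0, 0], [0, 0, 0, 0, 0, 0], [0, 0, 0, 0, 0, 0], [0, 0, 0, 0, 0, 0]]], jaw=0.6)

```text
clock: 13.42
eef_pos: [493.7, 396.9, 142.3]
tool_rot: [3.142, -0.0, -0.226]
force: [-0.4, -0.4, -0.4]
width: 51.3
```

Call:
move_arm(moves=[[[0, 0, -0.005, 0, 0, 0], [0, 0, -0.015, 0, 0, 0], [0, 0, -0.03, 0, 0, 0], [0, 0, -0.05, 0, 0, 0], [0, 0, -0.07, 0, 0, 0], [0, 0, -0.09, 0, 0, 0], [0, 0, -0.11, 0, 0, 0], [0, 0, -0.125, 0, 0, 0], [0, 0, -0.13, 0, 0, 0], [0, 0, -0.13, 0, 0, 0]]])

```text
clock: 14.68
eef_pos: [493.6, 396.9, 272.4]
tool_rot: [-3.141, 0.0, -0.226]
force: [-0.2, 0.3, 0.6]
width: 51.3
```

```bash
python3 - <<'E'
from h import *
np.set_printoptions(precision=1,suppress=True)
im={}
for n in("wrist","side","scene"):
    s=ctrl.read_state();g=get_image(n);im[n]=g["color"];c=cam(g,(s["eef_pos"],s["tool_rot"]))
    for t,z in(("guard_fin",152),("tube_cap",114),("tube_mid",60.5),("tube_block",0)):
        for r in models.place_of(n,t)[:4]: print(n,t,round(r["score"],2),np.array(r["uv"]),atz(c,r["uv"],z))
a=im["wrist"][0:480,120:520];b=im["side"][140:300,180:313];c=im["scene"][120:300,150:300]
cv2.imwrite("pics/p6.png",np.hstack([cv2.resize(x,(266,320)) for x in(a,b,c)]))
print(s["eef_pos"],s["tool_rot"],s["force"],s["clock"])
E
```

```text
wrist guard_fin 0.78 [317.2 233.6] [492.1 396.4 152. ]
wrist tube_block 0.67 [368.5 395. ] [499.8 100.4  -0. ]
side guard_fin 0.81 [234.  190.8] [496. 401. 152.]
side guard_fin 0.8 [428.8 286.5] [507.9 -92.8 152. ]
side guard_fin 0.74 [279.8 300.2] [332.7 -16.  152. ]
side tube_cap 0.93 [327.7 257.4] [508.  117.6 114. ]
side tube_mid 0.88 [328.6 292. ] [501.  103.8  60.5]
side tube_block 0.77 [325.6 326.2] [495.7 102.4   0. ]
side tube_block 0.41 [327.3 292.2] [569.5 194.6   0. ]
scene guard_fin 0.93 [430.2 303.9] [568.8 -27.3 152. ]
scene guard_fin 0.62 [217.2 183.3] [494.6 402.6 152. ]
scene guard_fin 0.56 [300.4 361.5] [365.9  35.1 152. ]
scene guard_fin 0.18 [239.2 326. ] [339.2 137.  152. ]
scene tube_cap 0.76 [332.2 288. ] [503.  111.2 114. ]
scene tube_cap 0.7 [329.6 310.8] [469.7  83.1 114. ]
scene tube_mid 0.79 [332.  309.4] [499.3 106.3  60.5]
scene tube_block 0.77 [334.2 330.1] [500.3  99.8   0. ]
[493.7 396.8 272.1] [ 3.1  0.  -0.2] [-0.7  0.2 -0.2] 15.175
```

View pics/p6.png

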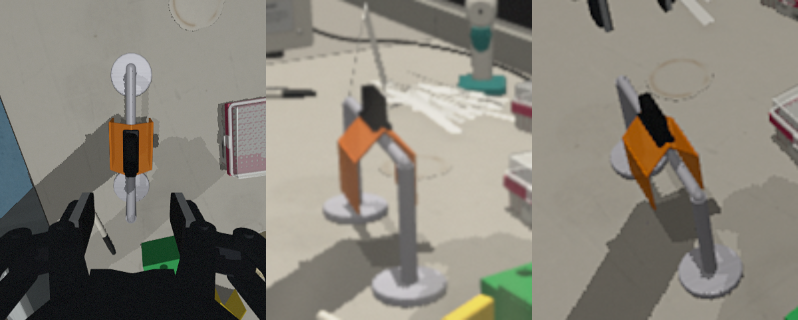

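The guard hangs upright on the bar, ridge along it, let go. In the wrist crop its fin is over the bar. Now the tube: I'll move over the block and look again.

```bash
python3 - <<'E'
from h import *
go([501,107,232],[np.pi,0,0])
E
```

```text
row [0.072  0.2808 0.0403] [-0.    -0.    -0.226] mm 292.7170418242866 deg 12.95082927713625
```

Call:
move_arm(moves=[[[0.002, 0.008, 0, 0, 0, -0.006], [0.007, 0.028, 0, 0, 0, -0.02], [0.014, 0.056, 0, 0, 0, -0.045], [0.023, 0.09, 0, 0, 0, -0.07], [0.032, 0.125, 0, 0, 0, -0.1], [0.041, 0.16, 0, 0, 0, -0.13], [0.05, 0.195, 0, 0, 0, -0.16], [0.059, 0.23, 0.01, 0, 0, -0.19], [0.067, 0.26, 0.025, 0, 0, -0.21], [0.071, 0.276, 0.035, 0, 0, -0.222], [0.072, 0.281, 0.04, 0, 0, -0.226], [0.072, 0.281, 0.04, 0, 0, -0.226], [0.072, 0.281, 0.04, 0, 0, -0.226]]])

```text
clock: 17.05
eef_pos: [501.1, 107.9, 232.6]
tool_rot: [-3.141, -0.001, 0.001]
force: [-0.5, -0.0, 1.1]
width: 51.0
```

```bash
python3 - <<'E'
from h import *
np.set_printoptions(precision=1,suppress=True)
s=ctrl.read_state();g=get_image("wrist");im=g["color"];c=cam(g,(s["eef_pos"],s["tool_rot"]))
print(s["eef_pos"],s["tool_rot"])
for t,z in(("tube_cap",114),("tube_mid",60.5)):
    for r in models.place_of("wrist",t)[:4]: print(t,round(r["score"],2),np.array(r["uv"]),atz(c,r["uv"],z))
    for r in models.cut_out("wrist",t)[:2]: print("cut",round(r["score"],2),np.array(r["uv"]),r["pixels"].sum())
# blue cap top
hsv=cv2.cvtColor(im,cv2.COLOR_BGR2HSV); m=cv2.inRange(hsv,(105,150,60),(130,255,255)); m[:, :200]=0; m[:,440:]=0
n,l,st,ce=cv2.connectedComponentsWithStats(m); 
for i in range(1,n):
    if st[i,4]>60: print("blue",st[i],ce[i],atz(c,ce[i],118))
v=im.copy()
q=proj(c,[[501+11*np.cos(a),107+11*np.sin(a),120.5] for a in np.linspace(0,6.28,40)]); cv2.polylines(v,[np.int32(q*8)],True,(0,255,255),1,cv2.LINE_AA,3)
cv2.imwrite("pics/w7.png",cv2.resize(v[100:400,180:460],None,fx=2,fy=2))
E
```

```text
[501.1 107.9 232.6] [-3.1 -0.   0. ]
tube_cap 0.68 [315.7 235. ] [498.5 106.6 114. ]
cut 0.94 [317.2 234.2] 830
tube_mid 0.58 [318.1 223.2] [500.4 103.   60.5]
cut 0.65 [316.  236.4] 840
blue [303 223  27  28 584] [315.6 236.5] [498.5 106.5 118. ]
```

View pics/w7.png

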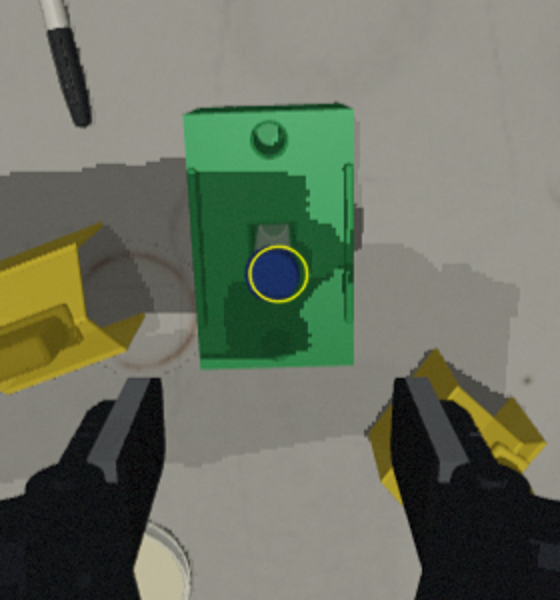

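The wrist crop shows the blue cap inside my predicted circle, at full-picture px (316,236), which puts it at about (499.8, 107). Descending to TCP z≈94.

Call:
move_arm(moves=[[[-0.001, 0.001, 0.008, 0, 0, 0], [-0.001, 0.001, 0.02, 0, 0, 0], [-0.001, 0.001, 0.035, 0, 0, 0], [-0.001, 0.001, 0.05, 0, 0, 0], [-0.001, 0.001, 0.065, 0, 0, 0], [-0.001, 0.001, 0.08, 0, 0, 0], [-0.001, 0.001, 0.095, 0, 0, 0], [-0.001, 0.001, 0.11, 0, 0, 0], [-0.001, 0.001, 0.122, 0, 0, 0], [-0.001, 0.001, 0.132, 0, 0, 0], [-0.001, 0.001, 0.137, 0, 0, 0], [-0.001, 0.001, 0.1385, 0, 0, 0], [-0.001, 0.001, 0.1385, 0, 0, 0], [-0.001, 0.001, 0.1385, 0, 0, 0]]])

```text
clock: 19.05
eef_pos: [500.2, 105.9, 94.2]
tool_rot: [-3.141, -0.001, 0.0]
force: [0.1, -0.8, 0.2]
width: 51.2
```

```bash
python3 - <<'E'
from h import *
a=get_image("wrist")["color"][150:450,150:500]; b=get_image("side")["color"][180:360,220:430]
cv2.imwrite("pics/p8.png",np.hstack([cv2.resize(a,(400,343)),cv2.resize(b,(400,343))]))
E
```

```text
(no output)
```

View pics/p8.png

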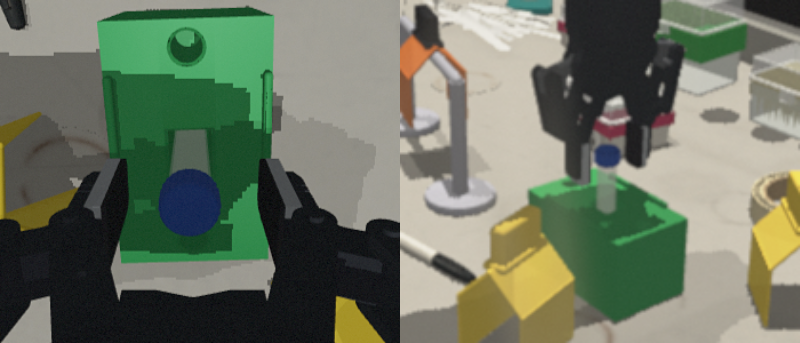

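The cap is centred between the pads. Closing, then drawing straight up.

Call:
move_arm(moves=[[[0, 0, 0, 0, 0, 0], [0, 0, 0, 0, 0, 0], [0, 0, 0, 0, 0, 0], [0, 0, 0, 0, 0, 0], [0, 0, 0, 0, 0, 0], [0, 0, 0, 0, 0, 0], [0, 0, 0, 0, 0, 0]]], jaw=0)

```text
clock: 20.02
eef_pos: [500.0, 105.9, 94.0]
tool_rot: [-3.141, -0.0, -0.0]
force: [-1.1, -0.2, 5.6]
width: 19.6
```

Call:
move_arm(moves=[[[0, 0, -0.004, 0, 0, 0], [0, 0, -0.01, 0, 0, 0], [0, 0, -0.018, 0, 0, 0], [0, 0, -0.026, 0, 0, 0], [0, 0, -0.034, 0, 0, 0], [0, 0, -0.042, 0, 0, 0], [0, 0, -0.05, 0, 0, 0], [0, 0, -0.05, 0, 0, 0]]])

```text
clock: 21.02
eef_pos: [500.4, 106.0, 144.5]
tool_rot: [-3.141, -0.001, 0.0]
force: [0.9, 0.3, -0.7]
width: 19.7
```

```bash
python3 - <<'E'
from h import *
a=get_image("wrist")["color"][150:450,150:500]; b=get_image("side")["color"][140:320,220:430]
cv2.imwrite("pics/p9.png",np.hstack([cv2.resize(a,(400,343)),cv2.resize(b,(400,343))]))
E
```

```text
(no output)
```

View pics/p9.png

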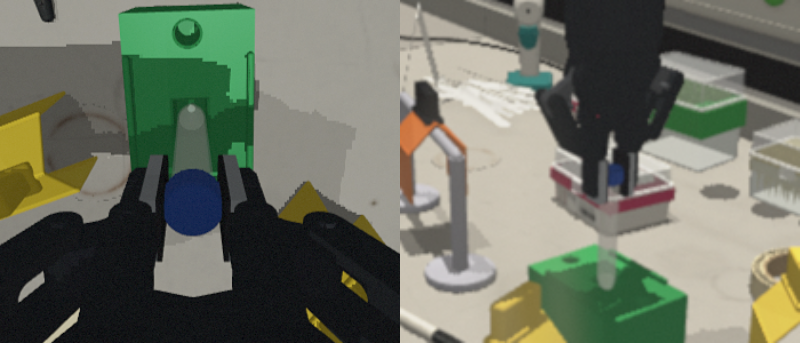

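The tube rises with the gripper, held by the cap. Lifting clear.

Call:
move_arm(moves=[[[0, 0, -0.006, 0, 0, 0], [0, 0, -0.016, 0, 0, 0], [0, 0, -0.028, 0, 0, 0], [0, 0, -0.042, 0, 0, 0], [0, 0, -0.056, 0, 0, 0], [0, 0, -0.07, 0, 0, 0], [0, 0, -0.084, 0, 0, 0], [0, 0, -0.098, 0, 0, 0], [0, 0, -0.112, 0, 0, 0], [0, 0, -0.126, 0, 0, 0], [0, 0, -0.14, 0, 0, 0], [0, 0, -0.15, 0, 0, 0], [0, 0, -0.157, 0, 0, 0], [0, 0, -0.16, 0, 0, 0], [0, 0, -0.16, 0, 0, 0]]])

```text
clock: 23.0
eef_pos: [499.8, 105.9, 303.7]
tool_rot: [3.142, 0.0, 0.0]
force: [0.6, 0.6, -0.2]
width: 19.8
```

```bash
python3 - <<'E'
from h import *
np.set_printoptions(precision=3,suppress=True)
s=ctrl.read_state(); print(s["eef_pos"],s["tool_rot"],s["qpos"],s["width"])
R0=R.from_euler("xyz",s["tool_rot"])
g=R.from_euler("y",-45,degrees=True)*R0  # rotate tool z (0,0,-1) -> +x
print("tool z",g.apply([0,0,1]), (R0.inv()*g).as_rotvec(),g.as_euler("xyz"))
E
```

```text
[499.811 105.893 303.703] [3.142 0.    0.   ] [-0.57   0.37   0.428  1.809 -0.179  1.001 -0.07 ] 19.827456655088973
tool z [ 0.707 -0.    -0.707] [-0.     0.785  0.   ] [ 3.141 -0.785  0.   ]
```

Call:
move_arm(moves=[[[0.004, 0, -0.002, 0, 0.04, 0], [0.012, 0, -0.006, 0, 0.11, 0], [0.022, 0, -0.01, 0, 0.19, 0], [0.032, 0, -0.014, 0, 0.27, 0], [0.042, 0, -0.018, 0, 0.35, 0], [0.05, 0, -0.022, 0, 0.43, 0], [0.058, 0, -0.026, 0, 0.51, 0], [0.066, 0, -0.03, 0, 0.59, 0], [0.073, 0, -0.034, 0, 0.67, 0], [0.078, 0, -0.038, 0, 0.74, 0], [0.08, 0, -0.04, 0, 0.785, 0], [0.08, 0, -0.04, 0, 0.785, 0], [0.08, 0, -0.04, 0, 0.785, 0], [0.08, 0, -0.04, 0, 0.785, 0]]])

```text
clock: 24.75
eef_pos: [579.4, 103.4, 342.5]
tool_rot: [3.134, -0.779, 0.001]
force: [0.1, 0.9, -0.0]
width: 19.3
```

```bash
python3 - <<'E'
from h import *
np.set_printoptions(precision=1,suppress=True)
s=ctrl.read_state(); print(s)
im={};rs={}
for n in("side","scene"):
    g=get_image(n);im[n]=g["color"];c=cam(g)
    for t in("tube_cap","tube_mid","guard_fin"):
        for r in models.place_of(n,t)[:2]:
            print(n,t,r["score"],r["uv"]); rs.setdefault(t,{}).setdefault(n,ray(c,r["uv"]))
for t in("tube_cap","tube_mid"):
    if len(rs.get(t,{}))==2: print(t,tri(list(rs[t].values())))
w=get_image("wrist")["color"]
cv2.imwrite("pics/p10.png",np.hstack([cv2.resize(im["side"],(400,300)),cv2.resize(im["scene"],(400,300))]))
cv2.imwrite("pics/p11.png",np.hstack([cv2.resize(im["side"][60:300,200:440],(400,400)),cv2.resize(w[100:480,130:510],(400,400))]))
E
```

```text
{'clock': 24.75, 'qpos': array([-0.5,  0.2,  0.1,  2.3,  1.8,  0.2, -2. ]), 'qd': array([ 0.5, -0. , -0.7,  0.2,  2.2,  0.1, -2.2]), 'tau': array([ -3.2, -29.2,   2.5, -18.3,  -1.5,   1.4,   2.3]), 'eef_pos': array([579.4, 103.4, 342.5]), 'tool_rot': array([ 3.1, -0.8,  0. ]), 'force': array([ 0.1,  0.9, -0. ]), 'torque': array([-0. ,  0.8,  0. ]), 'width': 19.298965972453136}
side tube_cap 0.8 [368.4, 95.2]
side tube_mid 0.59 [388.8, 123.7]
side guard_fin 0.91 [279.8, 299.8]
side guard_fin 0.59 [428.1, 286.5]
scene tube_cap 0.95 [374.8, 154.2]
scene tube_mid 0.79 [392.4, 167.5]
scene tube_mid 0.4 [423.5, 267.6]
scene guard_fin 0.95 [218.3, 185.0]
scene guard_fin 0.81 [431.6, 305.7]
tube_cap (array([562.2, 101.5, 362.9]), [np.float64(0.22609274794475684), np.float64(0.2260927479447612)])
tube_mid (array([602. ,  98.4, 318.4]), [np.float64(0.9158451628052781), np.float64(0.9158451628052267)])
```

View pics/p10.png

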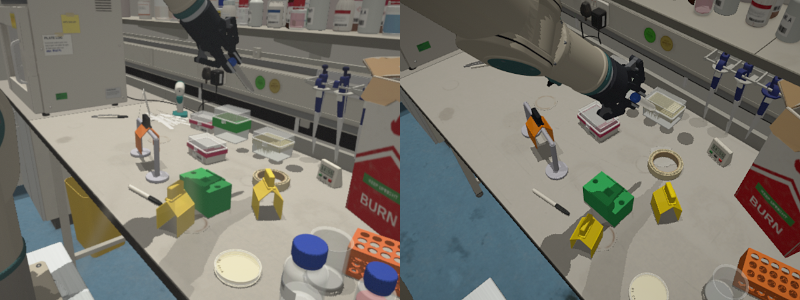

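View pics/p11.png

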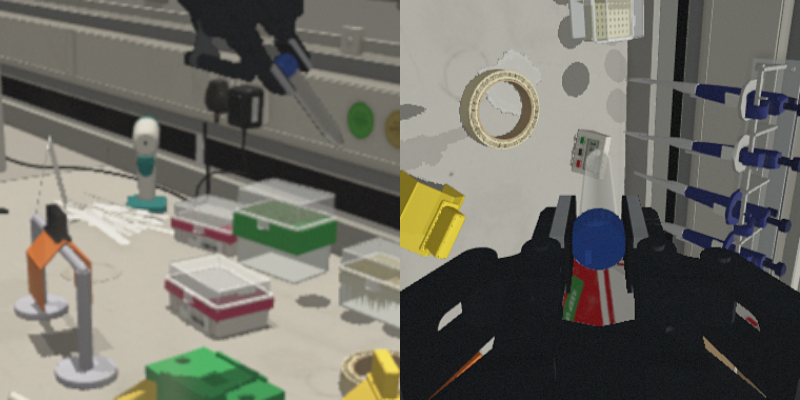

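```bash
python3 - <<'E'
from h import *
np.set_printoptions(precision=3,suppress=True)
s=ctrl.read_state()
for k in("clock","qpos","qd","eef_pos","tool_rot","width"): print(k,s[k])
E
```

```text
clock 25.2
qpos [-0.506  0.189  0.143  2.262  1.747  0.246 -2.038]
qd [ 0.001 -0.001 -0.005  0.002  0.013 -0.001 -0.009]
eef_pos [579.766 103.031 342.991]
tool_rot [ 3.133 -0.778  0.   ]
width 19.639721918095084
```

```bash
python3 - <<'E'
from h import *
np.set_printoptions(precision=2,suppress=True)
g=get_image("side")["color"]; c=get_image("scene")["color"]
for t in("tape","tip_box","marker"):
    for n in("scene","side"): print(t,n,[np.array(r["uv"]) for r in models.place_of(n,t)[:1]])
s=ctrl.read_state(); print(s["clock"],s["qpos"],s["qd"],s["eef_pos"],s["width"])
cv2.imwrite("pics/p12.png",np.hstack([cv2.resize(g[150:290,190:330],(400,400)),cv2.resize(c[150:290,160:300],(400,400))]))
E
```

```text
tape scene [array([421.1, 268. ])]
tape side [array([431.4, 293.3])]
tip_box scene []
tip_box side [array([328.1, 246.9])]
marker scene [array([242.5, 323.7])]
marker side [array([388.3, 121.7])]
25.6 [-0.51  0.19  0.14  2.26  1.75  0.25 -2.04] [ 0. -0. -0.  0.  0.  0. -0.] [579.63 103.17 342.99] 19.618016232838265
```

View pics/p12.png

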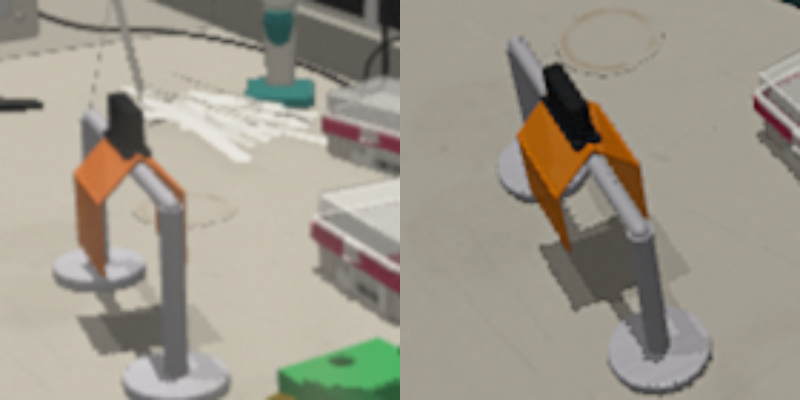

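The guard hangs upright astride the bar, the arm is still and the tube is held high and tilted. Handing in.

```bash
python3 - <<'E'
from h import *
print(job.finish_job()); print(ctrl.read_state()["clock"])
E
```

```text
the job is handed in; nothing more can be done
None
the job is handed in; nothing more can be done
```

I lifted the amber guard off by its black fin and hung it astride the bar. Then I drew the blue-capped tube straight up by its cap and tilted it. I handed the job in at about 25.6 s with the tube still held. `finish_job` gave no verdict.

**Last checks**
- **Guard:** both fixed cameras show it upright with its ridge along the bar.
- **Tube:** the cap and middle located from both cameras put its axis about 42° from vertical, cap up. Its middle is about 318 mm above the worktop and clear of everything.
- **Arm:** joint speeds were about zero and the jaws were stopped on the cap.
- **Bystanders:** the tape, the tip box and (in the scene view) the marker are within about 4 px of where they started.

**Disagreements and misses**
- The network's marker report in the last side picture was false: it fell on the tube. The tip box was not reported in the last scene picture.
- The jaws read 19.6 mm on the 22 mm cap.
- Joint 6 finished at 0.246, close to its lower limit of 0.23. The arm made a large wrist turn in joints 5 and 7 while tilting, then settled.

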